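# Fit the right platform plate to a bench shaker and load a bottle

### The job

Get the bench shaker ready: swing its clamp open, find the one of the three loose platform plates whose holes fit over the shaker's two pins and seat it flat on the deck. Then snap the clamp down onto that plate, and last stand the black-capped amber bottle upright in the plate's blue square holder. Keep the bottle upright throughout and leave the two jars and the dropper bottle standing where they are.

Things in the scene. Friction and masses are not known exactly. Their poses are not given: they have to be found in the camera images.
- shaker: White bench shaker, fixed to the table to the left of the tall microscope, 110 x 180 mm, deck (top) 45 mm above the table. Origin: centre of its underside, on the table. Own z is up, own y points towards its clamp side. Two steel dowel pins, 10 mm thick with tapered tips, rise 20 mm above the deck at own (x, y) = (28, 43) mm and (-28, -43) mm. The seated plate lies centred on the origin's axis with its underside on the deck, its own y along the shaker's y (either way round).
- deck (a point): The middle of the deck between the pins, 45 mm above the shaker's origin.
- clamp (a joint): Over-centre clamp lever on the shaker: 0 rad = closed (its rubber foot down on a seated plate, about 0.01 rad with the plate under it; the foot cannot come down past about 0.3 rad on a plate that is not seated), 1.54 rad = fully open (foot up, clear of the plate's way). The knob swings outwards, towards the shaker's own +y, as the value grows. A spring snaps it to the nearer end from the middle, 0.77 rad; about 4 to 5 N at the knob move it. Starts closed, on the empty deck.
- clamp_hinge (a point): Middle of the clamp's hinge axis, which is level and parallel to the shaker's own x; 73 mm towards own +y from the shaker's centre and 60 mm above the table.
- clamp_knob (a point): Centre of the red ball, 22 mm wide, at the end of the clamp's handle, 75 mm from the hinge axis. Closed it stands 63 mm from the shaker's centre along own y and 134 mm above the table (its handle leans 8 degrees inwards from upright); fully open it is 147 mm out along own y and 73 mm above the table. It can be pinched from above along the hinge axis, or pushed.
- plate_a: Platform plate, aluminium, 80 (own x) x 110 (own y) x 8 mm, 0.25 kg, with a blue square bottle holder in the middle: outside 60 x 60 mm, inside 52 x 52 mm, walls 28 mm high on the plate (top 36 mm above the underside), sides parallel to the plate's; grip the plate by it. Origin: centre of the underside; own z up. Two 13 mm holes at own (x, y) = (28, 43) and (-28, -43) mm.
- plate_b: A plate like plate_a in all but its two 13 mm holes, which are at own (x, y) = (-28, 43) and (28, -43) mm: the mirror image.
- plate_c: A plate like plate_a in all but its two 13 mm holes, which are at own (x, y) = (0, 43) and (0, -43) mm.
- amber_bottle: Round amber glass bottle with a black cap and a white label, 45 mm wide, 92 mm tall, 0.14 kg. Origin: centre of its underside, own z up. Grip it round the body, whose straight wall reaches about 60 mm up.
- jar_left: White-lidded sample jar, 70 mm wide, 103 mm tall, a bystander behind the shaker. Origin: centre of its underside.
- jar_right: A second such jar, 70 mm wide, 103 mm tall, a bystander. Origin: centre of its underside.
- dropper_bottle: Small amber bottle with a white top, 31 mm wide, 70 mm tall, a bystander. Origin: centre of its underside.
There are look-alikes about, which are no part of the job. Leave any purple or turquoise look-alike of the amber_bottle alone.

How it is judged (in metres and radians):
On the way, in this order (a step that is already met when the one before it is completed fails the run):
1. the clamp is swung open (value of joint clamp above 1.3 rad), for 0.1 s.
2. the matching plate is seated flat over both pins with the clamp still open (value of joint clamp above 1.2 rad and horizontal distance between plate_a and deck below 0.005 m and z of plate_a in the frame of deck below 0.003 m and angle between the y axis of plate_a and the y axis of shaker, either way round below 0.08 rad), for 0.2 s.
3. the clamp is snapped down on the seated plate (value of joint clamp below 0.1 rad and horizontal distance between plate_a and deck below 0.005 m and z of plate_a in the frame of deck below 0.003 m), for 0.2 s.
At the end, for the whole second after the job is handed in: Matching plate flat on the deck over both pins (within 5 mm of centre, under 3 mm up, 0.08 rad); clamp closed on it (below 0.1 rad); amber bottle at rest in the holder (within 9 mm of its middle, base under 4 mm off its floor, tilt under 0.1 rad) (all of step 3 and angle between the y axis of plate_a and the y axis of shaker, either way round below 0.08 rad and horizontal distance between amber_bottle and plate_a below 0.009 m and z of amber_bottle in the frame of plate_a below 0.012 m and angle between amber_bottle's own z axis and vertical below 0.1 rad and linear speed of each of amber_bottle, plate_a below 0.02 m/s); the robot touches nothing.
It fails at once if the amber bottle is tipped over or tilted by more than 0.6 rad (angle between amber_bottle's own z axis and vertical above 0.6 rad).
It fails at once if a jar or the dropper bottle is pushed more than 40 mm away or knocked over (distance of any of jar_left, jar_right, dropper_bottle from where it was at the start of the episode above 0.04 m or angle between any of jar_left, jar_right, dropper_bottle's own z axis and vertical above 0.6 rad).
It also fails if it takes over 72 s, if anything falls off the work surface, if the arm or the gripper's body presses on something with over 40 N, if the wrist force passes 120 N, or if a joint passes its speed limit or range.

### The arm

A 6-joint arm with a two-finger parallel gripper is mounted at the origin on a cart in front of the work surface, level with it; the furniture and walls round the work are solid. World frame = base frame: x ahead of the robot, y to its left, z up, the work surface at z = 0. Lengths are in mm, angles in degrees, forces in N, time in s.
With the tool pointing down it reaches from about 325 to 1000 mm from the base axis. Payload 5.1 kg.
Tool frame: the origin (TCP) lies midway between the tips of the shut fingers; the grasp point (between the pads) lies 19 mm behind it; z points along the fingers, y is the line along which they close (so a half turn about z gives the same grasp; the last joint's range is limited). The gripper opens to 85 mm and grips with 20 to 120 N. Pads are 22 mm wide; open, the fingers measure 114 mm over their backs; the gripper's body (76 mm by 85 mm) begins 54 mm behind the grasp point. The pads swing forward as they close: fully open they stand 13 mm farther back than shut.
Start: joints at [-72.514, 7.093, 94.555, -0, 78.352, -4.733], TCP at [245.767, -601.734, 231.322] pointing down, gripper open.
Joint ranges: [-149.61, 149.61], [-58.7, 133.49], [1.44, 155.28], [-77.14, 257.14], [18.33, 153.61], [-166.67, 166.67]. Speed limits (degrees/s): [147.25, 147.25, 180, 180, 180, 180].

### API

Orientations are given as [roll, pitch, yaw] about the fixed x, y, z axes, in that order (R = Rz(yaw) Ry(pitch) Rx(roll)).
In Python, from rig import r, viewer gives the robot as it stands.
- The arm moves only by the tool servo_tool, never from a script. Its arguments are lists of equal length, an entry for each row: "delta_pos": the shift along the world's x, y, z in m, a list of three; "twist": the turn, a rotation vector about the world's x, y, z in degrees, a list of three; "gripper": the opening, from 0 (shut) to 1 (fully open). In form: {"delta_pos": [[x, y, z], ...], "twist": [[rx, ry, rz], ...], "gripper": [gripper, ...]}. A call has 1 to 12 rows; each row shifts and turns the commanded pose from where the row before left it; what a row does not reach is not made up. A row lasts 1/10 s, in which the tool goes at most 50 mm and 8.59 degrees, less where a joint would pass 70% of its speed; a pose out of reach is approached as far as the arm can. A call with a gripper value outside its range is refused whole. The fingers move at their own pace and stop on an object; "squeeze" is the grip in N (left out, the last holds). Time passes only in rows, so rows that do not move let the fingers close. It gives the time, the measured TCP pose, the force, the opening and the grip force at its end, in the units of the state.
- r.read_state(): the state, without advancing time (a new reading comes with each control period).
- viewer.grab_frame(name): name is "scene" or "top" or "wrist"; returns (picture, depth): 400x640x3 uint8, blue, green, red; 400x640 float32, mm along the optical axis (not along the pixel's ray), 0 where there is no reading.
- viewer.camera_info(name): a dict with "intrinsics" (3x3 intrinsics, pixels), "rvec" (rotation vector, rad) and "tvec" (3), from world to camera coordinates, as OpenCV has them. Camera axes: x right, y down, z forward; pixel columns grow to the right and rows downward; lengths in mm; the calibration is good to about 2 mm. A picture is of the moment at which its call begins: read the wrist's pose just before it. camera_info takes no time and is no camera call; for the wrist camera it gives the pose at the moment of the call.
- r.finish_job(): hands the job in; it is judged then, once.
The state is a dict: "clock": time; "qpos": joint angles; "joint_velocities": joint speeds; "tau": joint torques, N m; "tool_pos": TCP position; "tool_rot": TCP orientation; "ft_force": force on the tool from outside, world axes, zero at the start; "torque": the same for the moment, N m; "grip_width": finger opening in mm; "grasp_force": force on a finger pad.
Only numpy, scipy, OpenCV 4.12 (cv2) and the standard library are available. Lean on these libraries where they do the work, as an engineer would, in place of code of your own. Each camera call takes 0.05 s, during which the arm holds its last target. There are 200 camera calls.

## Working session

There is one attempt and no reset: what is moved stays moved. The work goes in short steps, Python scripts to look and compute and a tool call to move; the robot and the scene stay as the last step left them, time stands still between calls to the robot, and variables do not carry over. Pictures are saved under pics/ and viewed, at most 10 in all, crops included, and the job is handed in when it is done.

Besides the shell and the picture viewer there is one more tool, called after "Request:" by a JSON object that holds its "method" and its "body". servo_tool: Moves the arm, as the interface text tells. Its arguments: {"type":"object","properties":{"delta_pos":{"type":"array","items":{"type":"array","items":{"type":"number"}}},"twist":{"type":"array","items":{"type":"array","items":{"type":"number"}}},"gripper":{"type":"array","items":{"type":"number"}},"squeeze":{"type":"number"}},"required":["delta_pos","twist","gripper"]}

```bash
mkdir -p pics
cat > h.py <<'E'
import numpy as np, cv2
from rig import r, viewer
def cam(n):
    c=viewer.camera_info(n); K=np.array(c["intrinsics"],float); R=cv2.Rodrigues(np.array(c["rvec"],float))[0]; t=np.array(c["tvec"],float).ravel()
    return K,R,t
def onz(n,uv,z,c=None):
    K,R,t=c or cam(n); C=-R.T@t
    d=R.T@np.linalg.inv(K)@np.array([uv[0],uv[1],1.]); return C+d*(z-C[2])/d[2]
def proj(n,P,c=None):
    K,R,t=c or cam(n); p=K@(R@np.array(P,float)+t); return p[:2]/p[2]
def cloud(n,dep,c=None):
    K,R,t=c or cam(n); v,u=np.mgrid[:dep.shape[0],:dep.shape[1]]
    p=np.stack([(u-K[0,2])/K[0,0]*dep,(v-K[1,2])/K[1,1]*dep,dep],-1)
    return (p-t)@R
E
python3 - <<'E'
from h import *
for n in ("scene","top"):
    im,d=viewer.grab_frame(n); cv2.imwrite(f"pics/{n}0.png",im); np.save(f"pics/{n}0.npy",d)
    K,R,t=cam(n); print(n,K[0,0],-R.T@t, R[2])
print(r.read_state())
E
```

```text
scene 462.1047473463297 [ 48.77854111 895.50150156 754.3446788 ] [ 0.50259123 -0.65038622 -0.56956108]
top 401.47777039066125 [ 536.50575612  129.88858642 1012.79262471] [ 0.06921876  0.03565501 -0.99696413]
{'clock': 0.1, 'qpos': array([-7.25125794e+01,  7.13074159e+00,  9.46279516e+01, -9.56690614e-04,
        7.83531514e+01, -4.73222611e+00]), 'joint_velocities': array([-0.06306586, -0.16889204, -0.17477884,  0.13804071, -0.03701847,
       -0.04186876]), 'tau': array([ 2.32032771e-04, -4.24929178e+01, -3.66653609e+01, -6.37493122e-05,
        3.92655231e-03, -8.89596237e-07]), 'tool_pos': array([ 245.60379667, -601.19594649,  230.14737995]), 'tool_rot': array([-1.79888459e+02, -8.29364727e-03,  2.22198327e+01]), 'ft_force': array([ 0.81246481, -0.57806076,  0.54235637]), 'torque': array([ 0.0600329 , -0.05451336, -0.01700224]), 'grasp_force': 0.0, 'grip_width': 85.52370102177237}
```

View pics/scene0.png

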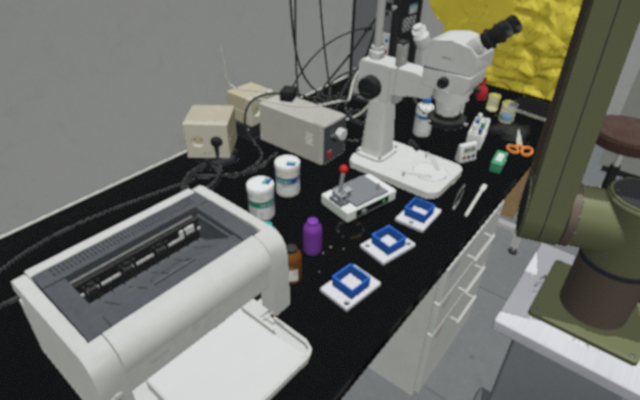

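View pics/top0.png

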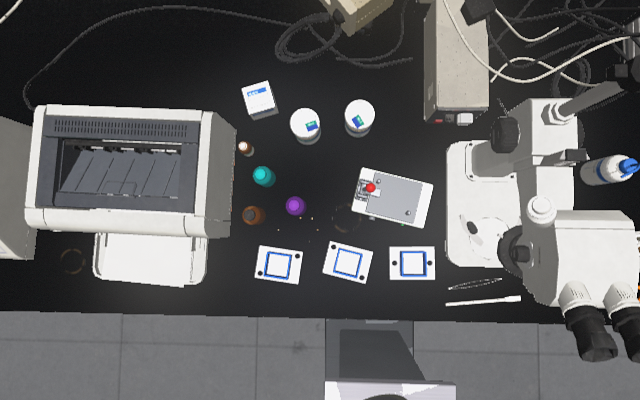

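The top view shows three plates near (278,265), (348,262), (412,263), the shaker at (393,197) with the red knob at (370,188), and the amber bottle at (252,215) beside the purple (295,206) and turquoise (263,176) look-alikes. Next I'll enlarge this area.

Run:
```python
import cv2
im=cv2.imread("pics/top0.png"); cv2.imwrite("pics/crop1.png",cv2.resize(im[150:290,235:440],None,fx=3.9,fy=3.9,interpolation=cv2.INTER_CUBIC))
```

```text
(no output)
```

View pics/crop1.png

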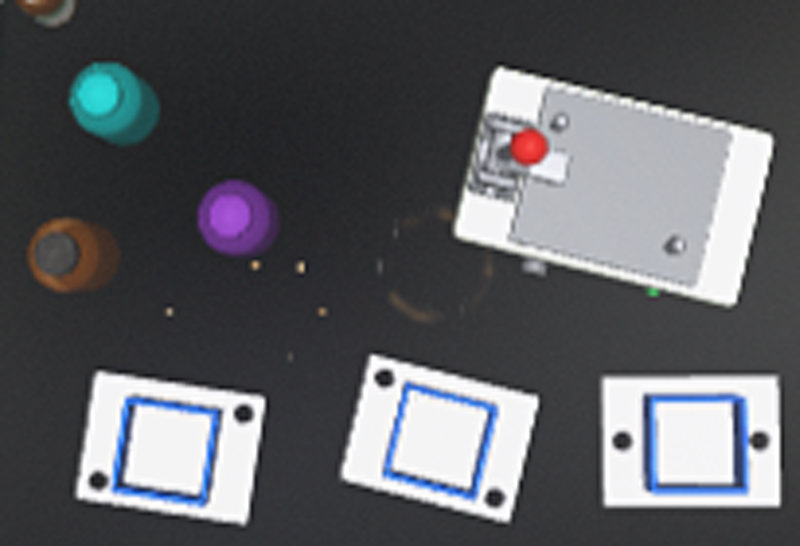

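The crop shows that the middle plate is the match: its holes are at upper left (385,378) and lower right (495,498), the same layout as the shaker's pins at (560,122) and (676,244). The deck holes on the left plate are mirrored and the right plate's are central. I'll measure all of these.

Run:
```python
from h import *
f=lambda u,v:((u+.5)/3.9-.5+235,(v+.5)/3.9-.5+150)
c=cam("top")
def P(u,v,z): return onz("top",f(u,v),z,c)
h1,h2=P(385,378,8),P(495,498,8); print("plate holes",h1,h2,"mid",(h1+h2)/2, "len",np.linalg.norm(h1-h2))
def yaw(a,b): # a at own (28,43), b at (-28,-43)
    d=(a-b)[:2]; return np.degrees(np.arctan2(d[1],d[0])-np.arctan2(86,56))
print("yaw",yaw(h1,h2))
cs=[P(*q,8) for q in((370,355),(539,396),(509,522),(341,480))]; print("corner mid",np.mean(cs,0)); 
d=(cs[0]-cs[1]+cs[3]-cs[2])[:2];print("yaw corners",np.degrees(np.arctan2(d[1],d[0]))-90)
p1,p2=P(562,120,65),P(678,240,65); print("pins",p1,p2,(p1+p2)/2,np.linalg.norm(p1-p2),yaw(p1,p2))
cs=[P(*q,45) for q in((499,67),(775,132),(737,305),(455,236))]; print("shaker mid",np.mean(cs,0))
d=(cs[0]-cs[1]+cs[3]-cs[2])[:2];print("yaw",np.degrees(np.arctan2(d[1],d[0]))-90)
print("knob",P(528,147,140))
print("amber",P(57,255,92)); print("purple",P(230,215,92))
# depth clouds
D=np.load("pics/top0.npy"); X=cloud("top",D,c)
for nm,(u,v) in dict(amber=f(57,255),knob=f(528,147),plate=f(440,440),deck=f(620,180),dropper=(245,148),jl=(304,127),jr=(360,118)).items(): print(nm,X[int(round(v)),int(round(u))].round(1))
m=(X[...,2]>30)&(X[...,2]<42)&(abs(X[...,0]-((h1+h2)/2)[0])<45)&(abs(X[...,1]-((h1+h2)/2)[1])<45)
(q,s,a)=cv2.minAreaRect(X[m][:,:2].astype(np.float32)); print("holder",q,s,a)
```

```text
plate holes [478.03998481 138.94608151   8.        ] [403.85351719  68.36241682   8.        ] mid [440.946751   103.65424916   8.        ] len 102.39963720694962
yaw -13.354911828205614
corner mid [440.77381591 103.80119725   8.        ]
yaw corners -12.680716152132845
pins [638.49866025  33.38245916  65.        ] [566.83253402 -36.46829973  65.        ] [602.66559713  -1.54292029  65.        ] 100.07578211033993 -12.664267564624735
shaker mid [601.06802325  -1.97383946  45.        ]
yaw -12.871207707361023
knob [615.07496043  59.80814461 140.        ]
amber [551.82435885 333.14711459  92.        ]
purple [576.92786032 230.97379159  92.        ]
amber [551.8 333.3  93.7]
knob [615.4  60.2 144.2]
plate [440.5 104.6   7.2]
deck [603.2  -5.   48.2]
dropper [712.6 353.4  67.2]
jl [756.3 209.5 101.7]
jr [777.3  81.1 105.5]
holder (442.1822509765625, 103.806396484375) (59.41093063354492, 60.32771682739258) 76.68016815185547
```

Run:
```python
from h import *
X=[]
for n in("top","scene"):
    d=np.load(f"pics/{n}0.npy"); p=cloud(n,d)[d>0].reshape(-1,3); X.append(p)
for p,n in zip(X,("top","scene")):
    for y0 in range(-700,700,100):
        m=(p[:,1]>y0)&(p[:,1]<=y0+100)&(p[:,2]>25)&(p[:,0]>150)
        s=p[m]
        if len(s)>5: print(n,y0,[(x0,int(s[(s[:,0]>x0)&(s[:,0]<=x0+100),2].max())) for x0 in range(150,950,100) if ((s[:,0]>x0)&(s[:,0]<=x0+100)).sum()>4])
p=X[0]
m=(abs(p[:,0]-552)<70)&(p[:,1]>357)&(p[:,1]<480)&(p[:,2]>20)
for y0 in range(357,480,10):
    s=p[m&(p[:,1]>=y0)&(p[:,1]<y0+10)]
    if len(s): print(y0,len(s),s[:,2].min().round(),s[:,2].max().round())
```

```text
top -600 [(450, 73), (550, 112), (650, 138), (850, 168)]
top -500 [(550, 192), (650, 194), (750, 187), (850, 204)]
top -400 [(450, 42), (550, 41), (650, 293), (850, 149)]
top -300 [(350, 494), (450, 440), (550, 417), (650, 535), (750, 325), (850, 163)]
top -200 [(350, 493), (450, 458), (550, 464), (650, 326), (750, 321), (850, 164)]
top -100 [(150, 216), (350, 39), (450, 48), (550, 66), (650, 46), (750, 145), (850, 146)]
top 0 [(150, 210), (350, 39), (450, 41), (550, 147), (650, 49), (750, 108)]
top 100 [(350, 39), (450, 38), (650, 105), (750, 107)]
top 200 [(350, 39), (450, 39), (550, 95), (650, 106), (750, 106), (850, 60)]
top 300 [(350, 39), (450, 110), (550, 200), (650, 200), (750, 198), (850, 64)]
top 400 [(350, 38), (450, 202), (550, 202), (650, 204), (750, 198)]
top 500 [(350, 41), (450, 201), (550, 202), (650, 203), (750, 197)]
top 600 [(350, 39), (450, 201), (550, 200), (650, 203), (750, 200)]
scene -700 [(450, 75), (850, 403)]
scene -600 [(450, 76), (650, 139), (850, 408)]
scene -500 [(350, 38), (450, 65), (550, 112), (650, 140), (850, 334)]
scene -400 [(350, 31), (450, 63)
[... 270 characters left out ...]
), (850, 147)]
scene 0 [(150, 609), (350, 41), (450, 41), (550, 149), (650, 51), (750, 108)]
scene 100 [(150, 383), (350, 42), (450, 40), (650, 106), (750, 107)]
scene 200 [(350, 39), (450, 40), (550, 97), (650, 109), (750, 107), (850, 30)]
scene 300 [(350, 40), (450, 95), (550, 97), (650, 200)]
scene 400 [(350, 36), (450, 203), (550, 204), (650, 204), (750, 199)]
scene 500 [(350, 42), (450, 203), (550, 201), (650, 205), (750, 200)]
scene 600 [(350, 41), (450, 203), (550, 202), (650, 206), (750, 202)]
387 45 20.0 74.0
397 1394 20.0 201.0
407 285 108.0 202.0
417 265 104.0 203.0
427 253 151.0 202.0
437 252 145.0 201.0
447 280 20.0 201.0
457 180 21.0 202.0
467 231 155.0 201.0
477 73 161.0 200.0
```

Request:
{"method": "servo_tool", "body": {"delta_pos": [[-0.016,0.04,0.008],[-0.016,0.04,0.008],[-0.016,0.04,0.008],[-0.016,0.04,0.008],[-0.016,0.04,0.008],[-0.016,0.04,0.008],[-0.012,0.03,0.006],[0,0,0]], "twist": [[0,0,0],[0,0,0],[0,0,0],[0,0,0],[0,0,0],[0,0,0],[0,0,0],[0,0,0]], "gripper": [0.6,0.6,0.6,0.6,0.6,0.6,0.6,0.6], "squeeze": 40}}

```text
clock: 0.9
tool_pos: [137.1, -329.9, 286.5]
tool_rot: [179.8, 0.0, 22.2]
ft_force: [0.7, 0.5, -0.1]
grip_width: 51.3
grasp_force: 0.0
```

Run:
```python
from h import *
for n in("top","scene"):
    d=np.load(f"pics/{n}0.npy"); p=cloud(n,d)[d>0].reshape(-1,3)
    m=(p[:,1]<-60)&(p[:,1]>-700)&(p[:,2]>100)&(p[:,2]<520)&(p[:,0]>280); s=p[m]; rr=np.hypot(s[:,0],s[:,1]); i=np.argsort(rr)[:200:40]; print(n,s[i].round(),rr[i].round())
```

```text
top [[ 365. -191.  466.]
 [ 366. -200.  463.]
 [ 362. -212.  461.]
 [ 380. -183.  477.]
 [ 381. -185.  485.]] [412. 417. 419. 421. 423.]
scene [[ 369. -182.  468.]
 [ 379. -181.  468.]
 [ 384. -183.  465.]
 [ 382. -195.  449.]
 [ 388. -190.  489.]] [411. 420. 425. 429. 432.]
```

Request:
{"method": "servo_tool", "body": {"delta_pos": [[0,0,0.048],[0,0,0.048],[0,0,0.048],[0,0,0.048],[0,0,0.048],[0.018,0.02,0.03],[0.035,0.03,0],[0.035,0.03,0],[0.034,0.032,0],[0.026,0.038,0],[0.022,0.04,0],[0.018,0.042,0]], "twist": [[0,0,0],[0,0,0],[0,0,0],[0,0,0],[0,0,0],[0,0,7.86],[0,0,7.86],[0,0,7.86],[0,0,7.86],[0,0,7.86],[0,0,7.86],[0,0,7.84]], "gripper": [0.6,0.6,0.6,0.6,0.6,0.6,0.6,0.6,0.6,0.6,0.6,0.6]}}

```text
clock: 2.1
tool_pos: [327.3, -98.3, 554.4]
tool_rot: [-179.9, -0.0, 77.5]
ft_force: [0.4, -0.8, -0.6]
grip_width: 51.2
grasp_force: 0.0
```

Request:
{"method": "servo_tool", "body": {"delta_pos": [[0.018,0.04,0],[0.018,0.04,0],[0.018,0.04,0],[0.018,0.038,0],[0.027,0,-0.041],[0.027,0,-0.041],[0.027,0,-0.041],[0.027,0,-0.041],[0.027,0,-0.041],[0.027,0,-0.041],[0.027,0,-0.041],[0.027,0,-0.041]], "twist": [[0,0,0],[0,0,0],[0,0,0],[0,0,0],[0,0,0],[0,0,0],[0,0,0],[0,0,0],[0,0,0],[0,0,0],[0,0,0],[0,0,0]], "gripper": [0.6,0.6,0.6,0.6,0.6,0.6,0.6,0.6,0.6,0.6,0.6,0.6]}}

```text
clock: 3.3
tool_pos: [614.9, 58.4, 224.3]
tool_rot: [-179.9, 0.0, 77.2]
ft_force: [0.0, -0.4, 1.2]
grip_width: 51.2
grasp_force: 0.0
```

Run:
```python
from h import *
s=r.read_state(); c=cam("wrist"); print(s["tool_pos"],s["tool_rot"],"cam",-c[1].T@c[2],c[1])
im,d=viewer.grab_frame("wrist"); np.save("pics/w1.npy",d); cv2.imwrite("pics/w1.png",im)
print("knob pred px",proj("wrist",[616,59.6,134],c))
X=cloud("wrist",d,c)
hsv=cv2.cvtColor(im,cv2.COLOR_BGR2HSV); m=((hsv[...,0]<8)|(hsv[...,0]>172))&(hsv[...,1]>150)&(hsv[...,2]>80)
v,u=np.nonzero(m); print(m.sum(),u.mean() if len(u) else 0,v.mean() if len(v) else 0)
if m.sum(): print(onz("wrist",(u.mean(),v.mean()),134,c), np.median(X[m],0))
```

```text
[614.87395099  58.36929003 224.28056882] [-1.79932692e+02  1.20129105e-02  7.72213753e+01] cam [630.92261766 123.90246196 367.12775195] [[ 0.97545808 -0.22018249 -0.00110188]
 [-0.21200309 -0.94054951  0.26537015]
 [-0.05946623 -0.25862386 -0.96414598]]
knob pred px [322.24014515 201.1474225 ]
582 334.0962199312715 204.04810996563575
[624.76148849  55.14162168 134.        ] [617.84663144  63.77231185 142.24790645]
```

View pics/w1.png

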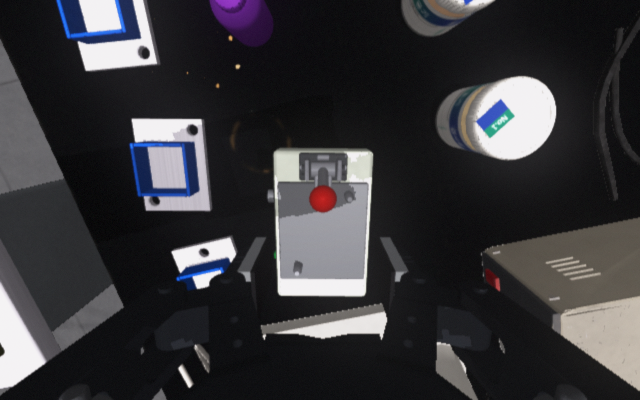

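The wrist view shows the knob at (322,199), within 2 px of its predicted place, so it's safe to descend and pinch.

Request:
{"method": "servo_tool", "body": {"delta_pos": [[0.001,0.001,-0.04],[0,0,-0.04],[0,0,-0.018],[0,0,0],[0,0,0],[0,0,0],[0,0,0],[0,0,0]], "twist": [[0,0,0],[0,0,0],[0,0,0],[0,0,0],[0,0,0],[0,0,0],[0,0,0],[0,0,0]], "gripper": [0.6,0.6,0.6,0.6,0.05,0.05,0.05,0.05], "squeeze": 30}}

```text
clock: 4.15
tool_pos: [615.3, 59.5, 131.5]
tool_rot: [179.9, -0.0, 77.2]
ft_force: [-4.7, 0.8, 6.4]
grip_width: 19.4
grasp_force: 29.5
```

Request:
{"method": "servo_tool", "body": {"delta_pos": [[0.0023,0.0101,0.0007],[0.0023,0.0101,-0.0007],[0.0023,0.0099,-0.0022],[0.0022,0.0096,-0.0036],[0.002,0.009,-0.0049],[0.0019,0.0083,-0.0061],[0.0017,0.0073,-0.0073],[0.0014,0.0062,-0.0083],[0.0012,0.0051,-0.009],[0.0009,0.0038,-0.0097],[0.0006,0.0025,-0.0102],[0,0,0]], "twist": [[0,0,0],[0,0,0],[0,0,0],[0,0,0],[0,0,0],[0,0,0],[0,0,0],[0,0,0],[0,0,0],[0,0,0],[0,0,0],[0,0,0]], "gripper": [0.05,0.05,0.05,0.05,0.05,0.05,0.05,0.05,0.05,0.05,0.05,0.05]}}

```text
clock: 5.35
tool_pos: [637.6, 152.4, 73.6]
tool_rot: [179.6, -1.3, 77.2]
ft_force: [-0.1, 33.1, 12.4]
grip_width: 15.6
grasp_force: 33.1
```

Request:
{"method": "servo_tool", "body": {"delta_pos": [[0,0,0],[0,0,0],[0,0,0],[0,0,0.04],[0,0,0.05],[0,0,0.05]], "twist": [[0,0,0],[0,0,0],[0,0,0],[0,0,0],[0,0,0],[0,0,0]], "gripper": [0.6,0.6,0.6,0.6,0.6,0.6]}}

```text
clock: 5.95
tool_pos: [633.0, 140.0, 208.3]
tool_rot: [-179.9, 0.1, 77.1]
ft_force: [0.6, 0.4, -0.6]
grip_width: 51.4
grasp_force: 0.0
```

Run:
```python
from h import *
s=r.read_state(); print(s["tool_pos"],s["tool_rot"],s["ft_force"])
a,d=viewer.grab_frame("wrist"); c=cam("wrist"); b,_=viewer.grab_frame("scene"); t,_=viewer.grab_frame("top")
yd=np.array([.2215,.975])
for nm,th in(("closed",-8),("mid",36),("open",80)):
    o=73+75*np.sin(np.radians(th)); P=[602+yd[0]*o,-1.8+yd[1]*o,60+75*np.cos(np.radians(th))]; print(nm,P,proj("wrist",P,c),proj("scene",P))
w=np.hstack([cv2.resize(a,(480,300)),cv2.resize(b[140:260,290:440],(320,256))[:300] if 0 else cv2.resize(b[140:260,300:420],(300,300))])
cv2.imwrite("pics/c2.png",w)
```

```text
[633.02833295 139.98964923 208.31063945] [-1.79896865e+02  6.53305493e-02  7.71377889e+01] [ 0.57117813  0.39210997 -0.60111702]
closed [np.float64(615.8574868603009), np.float64(59.19796699229522), np.float64(134.27010515561778)] [315.63736868 298.80615753] [344.35797561 169.12479349]
mid [np.float64(627.9340825037087), np.float64(112.3567965738871), np.float64(120.67627457812105)] [315.37597083 233.86629427] [327.79676055 180.60758043]
open [np.float64(634.5296187969153), np.float64(141.38906693901768), np.float64(73.02361332501978)] [315.57393023 187.65473081] [318.22169968 200.21099454]
```

View pics/c2.png

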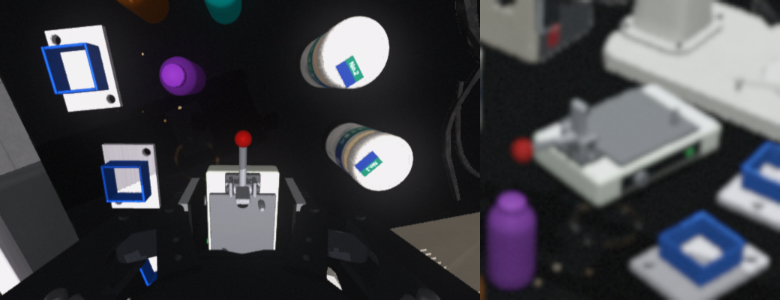

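The knob is now out at wrist (324,184) and the foot is up, so the clamp is open. On to the plate.

Request:
{"method": "servo_tool", "body": {"delta_pos": [[-0.04,-0.007,0],[-0.04,-0.007,0],[-0.04,-0.007,0],[-0.04,-0.007,-0.01],[-0.032,-0.008,-0.025],[0,0,-0.025],[0,0,0]], "twist": [[0,0,0],[0,0,0],[0,0,0],[0,0,0],[0,0,0],[0,0,0],[0,0,0]], "gripper": [1,1,1,1,1,1,1]}}

```text
clock: 6.8
tool_pos: [437.4, 104.1, 142.8]
tool_rot: [-179.5, 0.2, 77.2]
ft_force: [-0.3, 0.4, -0.1]
grip_width: 85.4
grasp_force: 0.0
```

```bash
cat >> h.py <<'E'
def holder(n,cx,cy,z0,c=None,im=None,d=None):
    "blue holder rim by colour+depth near cx,cy; z0 = plate underside"
    if im is None: im,d=viewer.grab_frame(n)
    X=cloud(n,d,c); h=cv2.cvtColor(im,cv2.COLOR_BGR2HSV)
    m=(h[...,0]>100)&(h[...,0]<130)&(h[...,1]>120)&(X[...,2]>z0+31)&(X[...,2]<z0+41)&(np.hypot(X[...,0]-cx,X[...,1]-cy)<55)
    return m.sum(),cv2.minAreaRect(X[m][:,:2].astype(np.float32)),np.median(X[m][:,2])
E
python3 - <<'E'
from h import *
s=r.read_state(); print(s["tool_pos"],s["tool_rot"]); c=cam("wrist")
im,d=viewer.grab_frame("wrist"); cv2.imwrite("pics/w3.png",im); np.save("pics/w3.npy",d)
print(holder("wrist",441,104,0,c,im,d))
print([proj("wrist",p,c).round() for p in ([478,139,8],[404,68,8],[441,104,36])])
E
```

```text
[437.44957063 104.08710621 142.80384071] [-179.51887622    0.1852925    77.15600514]
(np.int64(1264), ((442.15185546875, 107.3734130859375), (60.172428131103516, 59.48451614379883), 76.88469696044922), np.float64(35.76034452757356))
[array([358., 143.]), array([297., 231.]), array([326., 196.])]
```

View pics/w3.png

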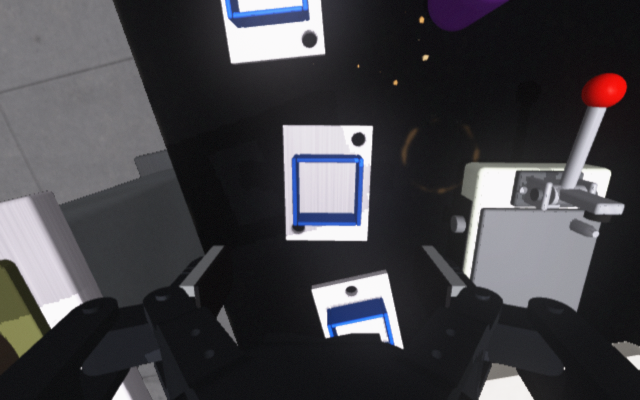

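The plate is centred at about (327,190) with holes at (359,139) and (299,227), square to the gripper. I'll descend, grip the holder along its own x, and lift.

Request:
{"method": "servo_tool", "body": {"delta_pos": [[0.001,0.001,-0.045],[0,0,-0.045],[0,0,-0.03],[0,0,-0.02],[0,0,0],[0,0,0],[0,0,0],[0,0,0],[0,0,0],[0,0,0]], "twist": [[0,0,0],[0,0,0],[0,0,0],[0,0,0],[0,0,0],[0,0,0],[0,0,0],[0,0,0],[0,0,0],[0,0,0]], "gripper": [1,1,1,1,1,0.5,0.5,0.5,0.5,0.5], "squeeze": 50}}

```text
clock: 7.85
tool_pos: [444.7, 106.4, 10.3]
tool_rot: [179.8, -0.1, 77.2]
ft_force: [-0.0, -0.3, 6.3]
grip_width: 58.9
grasp_force: 57.1
```

Request:
{"method": "servo_tool", "body": {"delta_pos": [[0,0,0.03],[0,0,0.045],[0,0,0.045],[0.01,-0.03,0.01],[0.03,-0.03,0],[0.03,-0.025,0],[0.03,-0.021,0],[0.03,0,0],[0.03,0,0],[0,0,0],[0,0,0]], "twist": [[0,0,0],[0,0,0],[0,0,0],[0,0,0],[0,0,0],[0,0,0],[0,0,0],[0,0,0],[0,0,0],[0,0,0],[0,0,0]], "gripper": [0.5,0.5,0.5,0.5,0.5,0.5,0.5,0.5,0.5,0.5,0.5]}}

```text
clock: 8.95
tool_pos: [602.1, 0.2, 137.4]
tool_rot: [-179.9, 0.0, 77.2]
ft_force: [-0.1, -0.1, -3.2]
grip_width: 58.8
grasp_force: 56.3
```

Run:
```python
from h import *
s=r.read_state(); print(s["tool_pos"],s["tool_rot"],s["grip_width"],s["ft_force"]); c=cam("wrist")
im,d=viewer.grab_frame("wrist"); cv2.imwrite("pics/w4.png",im); np.save("pics/w4.npy",d)
print(s["tool_pos"][2]-10.3)
a=np.radians(-12.8);R=np.array([[np.cos(a),-np.sin(a)],[np.sin(a),np.cos(a)]])
for p in((28,43),(-28,-43)):
    q=R@p+[602,-1.8]; print("pin",q,proj("wrist",[*q,65],c))
    z=s["tool_pos"][2]-10.3; q=R@p+s["tool_pos"][:2]-[2,2]; print("hole",proj("wrist",[*q,z+8],c))
t,dt=viewer.grab_frame("top"); cv2.imwrite("pics/t4.png",t)
```

```text
[6.02142230e+02 1.57836559e-01 1.37366234e+02] [-1.79905270e+02  1.91953501e-02  7.72228438e+01] 58.82278674131375 [-0.06802441 -0.08454694 -3.20911051]
127.06623351542721
pin [638.83076732  33.9280643 ] [360.99674446 154.36612168]
hole [374.763249   173.05586272]
pin [565.16923268 -37.5280643 ] [285.81240021 264.1205131 ]
hole [267.89133325 323.84302477]
```

View pics/w4.png

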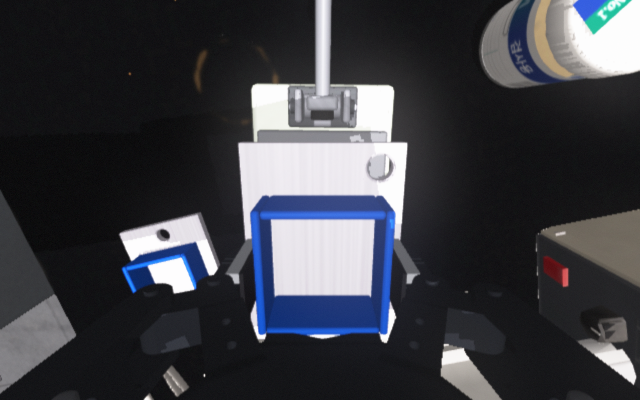

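Run:
```python
from h import *
im=cv2.imread("pics/w4.png"); c=cam("wrist"); d=np.load("pics/w4.npy"); X=cloud("wrist",d,c)
a=np.radians(-12.8);R=np.array([[np.cos(a),-np.sin(a)],[np.sin(a),np.cos(a)]])
own=lambda p:(R.T@(p[:2]-[602,-1.8])).round(1)
print(c[0])
print("plate z",np.median(X[150:190,260:360,2]), "deck z",np.median(X[95:125,258:280,2]))
z=np.median(X[150:190,260:360,2])
for n,p,zz in(("pl L",(240,143),z),("pl R",(407,143),z),("hole",(380,167),z),("sh L",(253,86),45),("sh R",(393,86),45)): print(n,own(onz("wrist",p,zz,c)))
cv2.imwrite("pics/w4c.png",cv2.resize(im[70:190,225:425],None,fx=4,fy=4,interpolation=cv2.INTER_CUBIC))
```

```text
[[302.25806682   0.         322.4163368 ]
 [  0.         302.25806682 198.92914993]
 [  0.           0.           1.        ]]
plate z 135.35785847553046 deck z 39.33713295851301
pl L [-39.1  56.9]
pl R [39.9 57.1]
hole [27.8 45.6]
sh L [-51.1  90.4]
sh R [51.4 90.5]
```

View pics/w4c.png

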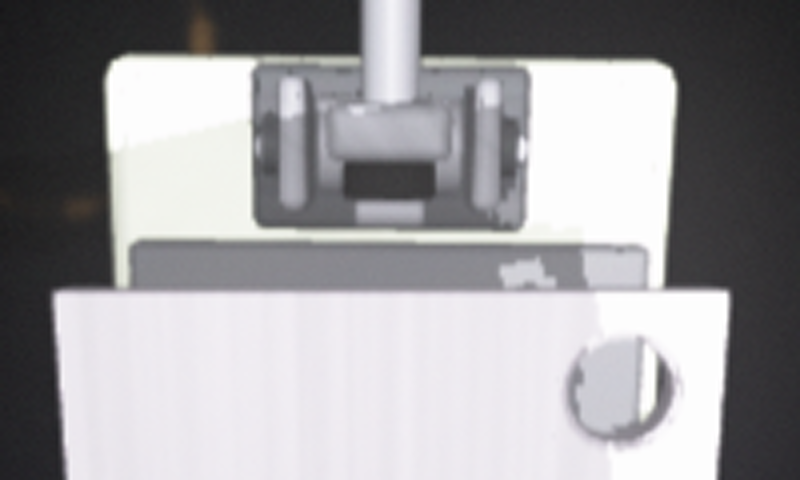

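The crop shows plate and shaker edges parallel and centred sideways, with the hole about 2 mm too far along own +y. I'll correct that, lower to just above the pins and look through the hole.

Request:
{"method": "servo_tool", "body": {"delta_pos": [[-0.0004,-0.002,-0.03],[0,0,-0.022],[0,0,0],[0,0,0]], "twist": [[0,0,0],[0,0,0],[0,0,0],[0,0,0]], "gripper": [0.5,0.5,0.5,0.5]}}

```text
clock: 9.45
tool_pos: [601.3, -1.6, 86.1]
tool_rot: [-180.0, 0.0, 77.2]
ft_force: [0.3, 0.0, -1.7]
grip_width: 59.0
grasp_force: 56.1
```

Run:
```python
from h import *
s=r.read_state(); print(s["tool_pos"],s["tool_rot"],s["ft_force"]); c=cam("wrist")
im,d=viewer.grab_frame("wrist"); cv2.imwrite("pics/w5.png",im); np.save("pics/w5.npy",d)
cv2.imwrite("pics/w5c.png",cv2.resize(im[60:200,225:425],None,fx=4,fy=4,interpolation=cv2.INTER_CUBIC))
```

```text
[601.31245573  -1.63041655  86.10714801] [-1.79956207e+02  5.28609591e-03  7.72317710e+01] [ 0.34080592  0.03416981 -1.69290938]
```

View pics/w5c.png

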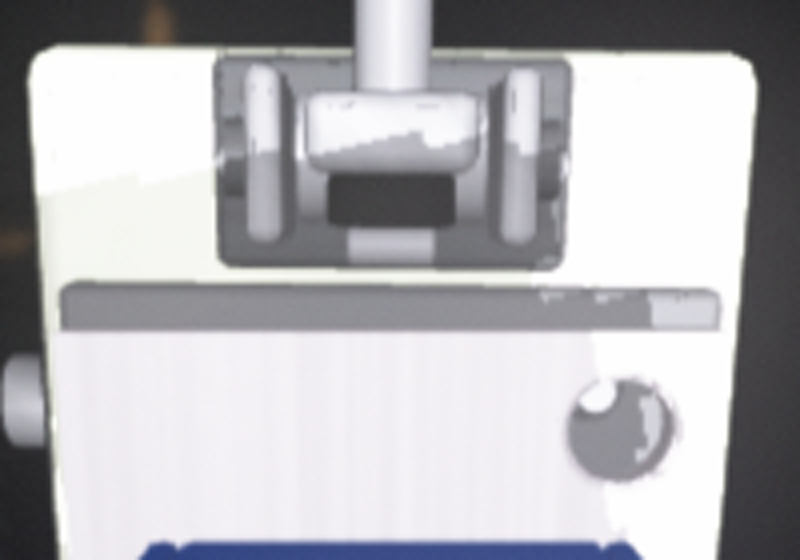

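Run:
```python
from h import *
c=cam("wrist"); s=r.read_state(); zp=s["tool_pos"][2]-10.3
d=np.load("pics/w5.npy"); X=cloud("wrist",d,c); print("zplate",zp+8,np.median(X[150:185,260:350,2]))
a=np.radians(-12.8);R=np.array([[np.cos(a),-np.sin(a)],[np.sin(a),np.cos(a)]])
own=lambda p:(R.T@(p[:2]-[602,-1.8])).round(1)
f=lambda u,v:((u+.5)/4-.5+225,(v+.5)/4-.5+60)
z=zp+8
for n,p,zz in(("plL",(55,331),z),("plR",(726,331),z),("hole",(621,429),z),("pin tip vis",(597,394),65),("shL",(30,48),45),("shR",(757,60),45)): print(n,own(onz("wrist",f(*p),zz,c)))
for p in((28,43),): 
    q=R@p+[602,-1.8]; u=proj("wrist",[*q,65],c); print((u-[225,60])*4)
```

```text
zplate 85.00486782103962 85.16401958326364
plL [-38.4  55.4]
plR [41.1 55.5]
hole [29.2 43.8]
pin tip vis [29.6 45.3]
shL [-50.   91.8]
shR [53.6 90.4]
[583.36715754 409.41728996]
```

Pin tip shows at crop (597,392) against the hole centre (621,429). So the hole needs about +1.4 mm in own y and −0.5° of turn. Then I'll lower slowly and watch the force.

Request:
{"method": "servo_tool", "body": {"delta_pos": [[0.0003,0.0014,-0.004],[0,0,-0.005],[0,0,-0.004],[0,0,-0.003],[0,0,0]], "twist": [[0,0,-0.5],[0,0,0],[0,0,0],[0,0,0],[0,0,0]], "gripper": [0.5,0.5,0.5,0.5,0.5]}}

```text
clock: 10.0
tool_pos: [602.0, -0.4, 69.2]
tool_rot: [-179.9, 0.0, 76.7]
ft_force: [-0.4, -0.5, -2.3]
grip_width: 59.0
grasp_force: 56.2
```

Run:
```python
from h import *
s=r.read_state(); print(s["tool_pos"],s["tool_rot"],s["ft_force"],s["torque"]); c=cam("wrist")
im,d=viewer.grab_frame("wrist"); cv2.imwrite("pics/w6.png",im); np.save("pics/w6.npy",d)
cv2.imwrite("pics/w6c.png",cv2.resize(im[60:200,225:425],None,fx=4,fy=4,interpolation=cv2.INTER_CUBIC))
```

```text
[ 6.01957645e+02 -3.85931330e-01  6.92168280e+01] [-1.79919929e+02  1.18789619e-02  7.67213275e+01] [-0.41336472 -0.52446594 -2.30601672] [-0.02410549  0.02943937 -0.04819607]
```

View pics/w6c.png

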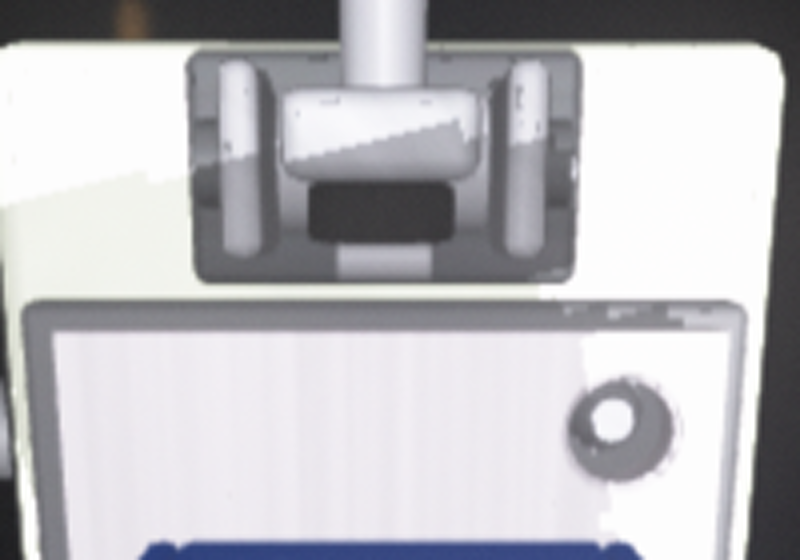

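Edges are now parallel and the pin tip at crop (613,420) is inside the hole centred (621,429). One last nudge and then down.

Request:
{"method": "servo_tool", "body": {"delta_pos": [[-0.0004,0.0012,0],[0,0,-0.004],[0,0,-0.004],[0,0,-0.004],[0,0,0]], "twist": [[0,0,0],[0,0,0],[0,0,0],[0,0,0],[0,0,0]], "gripper": [0.5,0.5,0.5,0.5,0.5]}}

```text
clock: 10.55
tool_pos: [601.3, 0.8, 56.9]
tool_rot: [-179.9, 0.0, 76.7]
ft_force: [0.5, -0.0, -3.2]
grip_width: 58.9
grasp_force: 56.2
```

Going down freely with no jamming force. Final press, then release.

Request:
{"method": "servo_tool", "body": {"delta_pos": [[0,0,-0.002],[0,0,-0.001],[0,0,0],[0,0,0]], "twist": [[0,0,0],[0,0,0],[0,0,0],[0,0,0]], "gripper": [0.5,0.5,0.5,0.5]}}

```text
clock: 10.95
tool_pos: [602.3, 0.7, 55.4]
tool_rot: [180.0, -0.0, 76.7]
ft_force: [-1.5, 0.3, -0.3]
grip_width: 58.9
grasp_force: 56.5
```

Request:
{"method": "servo_tool", "body": {"delta_pos": [[0,0,0],[0,0,0],[0,0,0],[0,0,0.03],[0,0,0.045],[0,0,0.045],[0,0.03,0.015],[0.01,0.035,0],[0.01,0.04,0],[0.01,0.035,0],[0.002,0,0],[0,0,0]], "twist": [[0,0,0],[0,0,0],[0,0,0],[0,0,0],[0,0,0],[0,0,0],[0,0,0],[0,0,0],[0,0,0],[0,0,0],[0,0,0],[0,0,0]], "gripper": [1,1,1,1,1,1,0.7,0.7,0.7,0.7,0.7,0.7]}}

```text
clock: 12.15
tool_pos: [634.2, 141.4, 190.0]
tool_rot: [180.0, 0.0, 76.8]
ft_force: [0.1, -0.4, -0.4]
grip_width: 59.9
grasp_force: 0.0
```

Run:
```python
from h import *
s=r.read_state(); print(s["tool_pos"],s["tool_rot"],s["ft_force"])
c=cam("wrist"); im,d=viewer.grab_frame("wrist"); X=cloud("wrist",d,c)
h=cv2.cvtColor(im,cv2.COLOR_BGR2HSV); m=((h[...,0]<6)|(h[...,0]>174))&(h[...,1]>170)&(h[...,2]>70)
m[:, :230]=0; m[:,420:]=0
v,u=np.nonzero(m); print(m.sum(),u.mean(),v.mean(),onz("wrist",(u.mean(),v.mean()),73,c),X[m][:,2].max())
print("holder wrist",holder("wrist",602,-2,45,c,im,d))
t,dt=viewer.grab_frame("top"); print("holder top",holder("top",602,-2,45,None,t,dt))
Xt=cloud("top",dt)
a=np.radians(-13.1);R=np.array([[np.cos(a),-np.sin(a)],[np.sin(a),np.cos(a)]])
for p in((-34,0),(34,0),(0,-45),(20,-45),(-20,-50),(0,0)):
    q=R@p+[602,-1]; u=proj("top",[*q,53]).round().astype(int); print(p,Xt[u[1]-1:u[1]+2,u[0]-1:u[0]+2,2].mean().round(1))
```

```text
[634.20409872 141.37911905 189.97826842] [1.79993180e+02 2.19629005e-02 7.68114116e+01] [ 0.10550026 -0.44976537 -0.41631079]
469 322.6865671641791 191.0639658848614 [636.21228171 144.12536275  73.        ] 332.781199609112
holder wrist (np.int64(508), ((607.4674072265625, 18.632049560546875), (26.645017623901367, 59.042625427246094), 76.18446350097656), np.float64(80.3994653721711))
holder top (np.int64(90), ((602.0734252929688, -1.3704681396484375), (58.56560516357422, 57.83944320678711), 76.5361557006836), np.float64(81.35085272373692))
(-34, 0) 53.9
(34, 0) 72.9
(0, -45) 54.2
(20, -45) 52.9
(-20, -50) 53.8
(0, 0) 53.4
```

Plate reads flat at z≈53.5 on top and its holder is at (602,-1.4), so it is seated. Now I'll pinch the knob, deeper this time.

Request:
{"method": "servo_tool", "body": {"delta_pos": [[0.0008,0.001,-0.045],[0,0,-0.045],[0,0,-0.025],[0,0,-0.013],[0,0,0],[0,0,0],[0,0,0],[0,0,0],[0,0,0],[0,0,0]], "twist": [[0,0,0],[0,0,0],[0,0,0],[0,0,0],[0,0,0],[0,0,0],[0,0,0],[0,0,0],[0,0,0],[0,0,0]], "gripper": [0.7,0.7,0.7,0.7,0.7,0.05,0.05,0.05,0.05,0.05], "squeeze": 40}}

```text
clock: 13.25
tool_pos: [634.9, 142.3, 64.8]
tool_rot: [-180.0, -0.0, 76.7]
ft_force: [-4.9, 1.5, 8.2]
grip_width: 19.6
grasp_force: 38.8
```

Request:
{"method": "servo_tool", "body": {"delta_pos": [[-0.0006,-0.0025,0.0102],[-0.0009,-0.0038,0.0097],[-0.0012,-0.0051,0.009],[-0.0014,-0.0062,0.0083],[-0.0017,-0.0073,0.0073],[-0.0019,-0.0083,0.0061],[-0.002,-0.009,0.0049],[-0.0022,-0.0096,0.0036],[-0.0023,-0.0099,0.0022],[-0.0023,-0.0101,0.0007],[-0.0023,-0.0101,-0.0007],[0,0,0]], "twist": [[0,0,0],[0,0,0],[0,0,0],[0,0,0],[0,0,0],[0,0,0],[0,0,0],[0,0,0],[0,0,0],[0,0,0],[0,0,0],[0,0,0]], "gripper": [0.05,0.05,0.05,0.05,0.05,0.05,0.05,0.05,0.05,0.05,0.05,0.05]}}

```text
clock: 14.45
tool_pos: [616.0, 58.7, 123.6]
tool_rot: [180.0, 0.0, 76.6]
ft_force: [-0.0, 0.1, -0.3]
grip_width: 4.1
grasp_force: 0.0
```

Request:
{"method": "servo_tool", "body": {"delta_pos": [[0,0,0.04],[0,0,0.03],[0,0,0]], "twist": [[0,0,0],[0,0,0],[0,0,0]], "gripper": [0.05,0.05,0.05]}}

```text
clock: 14.75
tool_pos: [619.2, 60.2, 199.5]
tool_rot: [179.4, -0.2, 76.7]
ft_force: [0.6, 0.7, 0.3]
grip_width: 4.1
grasp_force: 0.0
```

```bash
cat > k.py <<'E'
from h import *
s=r.read_state(); print(s["tool_pos"],s["tool_rot"],s["ft_force"])
sh=np.array([602.2,-1.5]); yd=np.array([.2267,.974])
for n in("wrist","scene","top"):
    c=cam(n); im,d=viewer.grab_frame(n); h=cv2.cvtColor(im,cv2.COLOR_BGR2HSV); m=(((h[...,0]<6)|(h[...,0]>174))&(h[...,1]>170)&(h[...,2]>70)).astype(np.uint8)
    k,l,st,ce=cv2.connectedComponentsWithStats(m); print(n,[(ce[i].round(1).tolist(),int(st[i,4])) for i in range(1,k) if st[i,4]>12])
    for th in(-8,0,20,36,60,80):
        o=73+75*np.sin(np.radians(th)); print("   ",th,proj(n,[*(sh+yd*o),60+75*np.cos(np.radians(th))],c).round(1))
    if n=="top": print(holder("top",602,-2,45,None,im,d))
E
python3 k.py
```

```text
[619.16917141  60.20409408 199.51555975] [ 1.79444575e+02 -1.57940155e-01  7.67353878e+01] [0.6225852  0.69980891 0.25473156]
wrist [([316.5, 93.3], 544), ([498.0, 285.9], 48)]
    -8 [316.5 214.6]
    0 [316.4 201. ]
    20 [316.2 164.2]
    36 [316.2 136.7]
    60 [316.3 107.4]
    80 [316.5  97.3]
scene [([482.0, 92.0], 121), ([315.9, 199.4], 65)]
    -8 [344.1 169.1]
    0 [341.1 170.1]
    20 [333.3 174.9]
    36 [327.5 180.5]
    60 [320.8 190.9]
    80 [317.9 200.1]
top [([332.8, 180.8], 63)]
    -8 [370. 187.]
    0 [365.3 185.8]
    20 [353.9 183.2]
    36 [345.6 181.7]
    60 [336.6 180.6]
    80 [332.9 180.8]
(np.int64(59), ((593.3821411132812, 0.5458831787109375), (58.86175537109375, 39.67787170410156), 76.8564682006836), np.float64(81.37617503922488))
```

The knob slipped out: the wrist, scene and top views all put it at about 80°, so the clamp is still open. The pads were too shallow on the ball, so I'll re-grip with the grasp point on it.

Request:
{"method": "servo_tool", "body": {"delta_pos": [[0.005,0.021,0],[0.005,0.021,0],[0.005,0.021,0],[0.004,0.0205,-0.02],[0,0,-0.04],[0,0,-0.04],[0,0,-0.03],[0,0,-0.012],[0,0,0],[0,0,0]], "twist": [[0,0,0],[0,0,0],[0,0,0],[0,0,0],[0,0,0],[0,0,0],[0,0,0],[0,0,0],[0,0,0],[0,0,0]], "gripper": [0.6,0.6,0.6,0.6,0.6,0.6,0.6,0.6,0.6,0.6], "squeeze": 60}}

```text
clock: 15.9
tool_pos: [635.7, 143.5, 52.1]
tool_rot: [179.9, -0.0, 76.7]
ft_force: [0.3, 0.2, -0.2]
grip_width: 51.1
grasp_force: 0.0
```

Request:
{"method": "servo_tool", "body": {"delta_pos": [[0,0,0],[0,0,0],[0,0,0],[0,0,0],[0,0,0],[0,0,0]], "twist": [[0,0,0],[0,0,0],[0,0,0],[0,0,0],[0,0,0],[0,0,0]], "gripper": [0.05,0.05,0.05,0.05,0.05,0.05]}}

```text
clock: 16.5
tool_pos: [635.3, 143.9, 53.9]
tool_rot: [180.0, -0.1, 76.7]
ft_force: [-4.9, 1.0, 6.2]
grip_width: 19.0
grasp_force: 58.3
```

Request:
{"method": "servo_tool", "body": {"delta_pos": [[-0.0003,-0.001,0.0051],[-0.0003,-0.0015,0.0051],[-0.0004,-0.0018,0.0049],[-0.0005,-0.002,0.0048],[-0.0006,-0.0024,0.0046],[-0.0006,-0.0027,0.0044],[-0.0007,-0.003,0.0042],[-0.0007,-0.0032,0.0041]], "twist": [[0,0,0],[0,0,0],[0,0,0],[0,0,0],[0,0,0],[0,0,0],[0,0,0],[0,0,0]], "gripper": [0.05,0.05,0.05,0.05,0.05,0.05,0.05,0.05]}}

```text
clock: 17.3
tool_pos: [630.6, 125.2, 88.5]
tool_rot: [-180.0, 0.0, 76.7]
ft_force: [1.0, 1.9, -5.9]
grip_width: 18.5
grasp_force: 58.8
```

Request:
{"method": "servo_tool", "body": {"delta_pos": [[-0.0009,-0.0036,0.0038],[-0.0009,-0.0037,0.0035],[-0.001,-0.0041,0.0032],[-0.001,-0.0042,0.0029],[-0.001,-0.0044,0.0026],[-0.001,-0.0046,0.0023],[-0.0011,-0.0047,0.002],[-0.0011,-0.0048,0.0016],[-0.0023,-0.0099,0.0022],[-0.0023,-0.0101,0.0007],[-0.0023,-0.0101,-0.0007],[0,0,0]], "twist": [[0,0,0],[0,0,0],[0,0,0],[0,0,0],[0,0,0],[0,0,0],[0,0,0],[0,0,0],[0,0,0],[0,0,0],[0,0,0],[0,0,0]], "gripper": [0.05,0.05,0.05,0.05,0.05,0.05,0.05,0.05,0.05,0.05,0.05,0.05]}}

```text
clock: 18.5
tool_pos: [615.7, 60.2, 112.5]
tool_rot: [-180.0, 0.0, 76.6]
ft_force: [-0.2, 0.1, -0.5]
grip_width: 4.3
grasp_force: 0.0
```

```bash
python3 k.py
```

```text
[615.65935481  60.16854819 112.51105452] [-1.79980542e+02  1.89712699e-02  7.66319761e+01] [-0.20817333  0.06267728 -0.45934284]
wrist [([321.6, 80.0], 1286), ([560.5, 341.9], 278)]
    -8 [322. 274.]
    0 [321.9 253.2]
    20 [321.7 193.4]
    36 [321.6 147.5]
    60 [321.5 100.4]
    80 [321.6  86. ]
scene [([482.1, 92.1], 120), ([316.0, 199.3], 66)]
    -8 [344.1 169.1]
    0 [341.1 170.1]
    20 [333.3 174.9]
    36 [327.5 180.5]
    60 [320.8 190.9]
    80 [317.9 200.1]
top [([332.8, 180.8], 63)]
    -8 [370. 187.]
    0 [365.3 185.8]
    20 [353.9 183.2]
    36 [345.6 181.7]
    60 [336.6 180.6]
    80 [332.9 180.8]
(np.int64(53), ((579.4577026367188, -0.6036529541015625), (27.00324058532715, 63.628318786621094), 7.418795585632324), np.float64(81.2016570715081))
```

The pinch lost the ball again and the clamp is still open (knob at 80° in all views). I'll change method: shut the fingers, tilt the tool 25° inwards, and push the knob up and over from outside.

Request:
{"method": "servo_tool", "body": {"delta_pos": [[0,0,0.04],[0,0,0.04],[0.01,0.042,0],[0.01,0.042,0],[0.0095,0.0395,0],[0,0,-0.02],[0,0,-0.04],[0,0,-0.04],[0,0,-0.025],[0,0,-0.014],[0,0,0],[0,0,0]], "twist": [[0,0,0],[0,0,0],[0,0,0],[-8.12,1.89,0],[-8.12,1.89,0],[-8.12,1.89,0],[0,0,0],[0,0,0],[0,0,0],[0,0,0],[0,0,0],[0,0,0]], "gripper": [0,0,0,0,0,0,0,0,0,0,0,0]}}

```text
clock: 19.85
tool_pos: [646.4, 185.3, 54.9]
tool_rot: [179.8, 25.0, 76.7]
ft_force: [1.1, 0.6, 0.0]
grip_width: -0.0
grasp_force: 0.0
```

Request:
{"method": "servo_tool", "body": {"delta_pos": [[-0.003,-0.0125,0],[-0.0025,-0.011,0],[-0.0018,-0.008,0],[-0.0006,-0.0025,0.0102],[-0.0009,-0.0038,0.0097],[-0.0012,-0.0051,0.009],[-0.0014,-0.0062,0.0083],[-0.0017,-0.0073,0.0073],[-0.0019,-0.0083,0.0061],[-0.002,-0.009,0.0049],[-0.0022,-0.0096,0.0036],[0,0,0]], "twist": [[0,0,0],[0,0,0],[0,0,0],[0,0,0],[0,0,0],[0,0,0],[0,0,0],[0,0,0],[0,0,0],[0,0,0],[0,0,0],[0,0,0]], "gripper": [0,0,0,0,0,0,0,0,0,0,0,0]}}

```text
clock: 21.05
tool_pos: [626.0, 99.8, 113.0]
tool_rot: [179.9, 25.0, 76.6]
ft_force: [0.2, -0.1, 0.5]
grip_width: 0.2
grasp_force: 0.0
```

```bash
python3 k.py
```

```text
[625.96894167  99.75221086 113.01445735] [179.91828918  25.0448156   76.57423679] [ 0.24483623 -0.09444883  0.50917837]
wrist [([516.5, 295.1], 178), ([322.3, 328.1], 248)]
    -8 [320.3 330.3]
    0 [320.2 322.2]
    20 [319.8 286.8]
    36 [319.5 246. ]
    60 [319.3 180.4]
    80 [319.4 138.7]
scene [([482.1, 92.3], 121), ([343.4, 167.9], 66)]
    -8 [344.1 169.1]
    0 [341.1 170.1]
    20 [333.3 174.9]
    36 [327.5 180.5]
    60 [320.8 190.9]
    80 [317.9 200.1]
top [([369.6, 187.1], 55)]
    -8 [370. 187.]
    0 [365.3 185.8]
    20 [353.9 183.2]
    36 [345.6 181.7]
    60 [336.6 180.6]
    80 [332.9 180.8]
(np.int64(121), ((602.0358276367188, -1.5075187683105469), (58.95594787597656, 57.65388488769531), 76.60005187988281), np.float64(80.78188721320807))
```

The clamp is closed (knob at −8° in all three views) and the plate is still centred. Now the bottle: I'll turn to yaw 0 so the wrist camera stays clear of the printer.

Request:
{"method": "servo_tool", "body": {"delta_pos": [[0.009,0.04,0.02],[0,0.01,0.045],[0,0,0.045],[-0.0092,0.0203,0],[-0.0092,0.0203,0],[-0.0092,0.0203,0],[-0.0092,0.0203,0],[-0.0092,0.0203,0],[-0.0092,0.0203,0],[-0.0092,0.0203,0],[-0.0092,0.0203,0],[-0.0094,0.0206,0]], "twist": [[8.12,-1.89,0],[8.12,-1.89,0],[8.12,-1.89,0],[0,0,-8.52],[0,0,-8.52],[0,0,-8.52],[0,0,-8.52],[0,0,-8.52],[0,0,-8.52],[0,0,-8.52],[0,0,-8.52],[0,0,-8.52]], "gripper": [0,0,0,0.7,0.7,0.7,0.7,0.7,0.7,0.7,0.7,0.7]}}

```text
clock: 22.4
tool_pos: [551.7, 335.7, 222.0]
tool_rot: [180.0, 0.1, -0.3]
ft_force: [0.4, 0.1, -0.1]
grip_width: 59.8
grasp_force: 0.0
```

```bash
cat > b.py <<'E'
from h import *
s=r.read_state(); print(s["clock"],s["tool_pos"],s["tool_rot"],s["grip_width"],s["qpos"][5]); c=cam("wrist"); print("cam",-c[1].T@c[2])
im,d=viewer.grab_frame("wrist"); X=cloud("wrist",d,c)
m=(X[...,2]>84)&(X[...,2]<100)&(np.hypot(X[...,0]-552,X[...,1]-333)<25)
print(m.sum(),cv2.minEnclosingCircle(X[m][:,:2].astype(np.float32)),np.median(X[m],0))
k=(X[...,2]>15)&(X[...,2]<60)&(np.hypot(X[...,0]-552,X[...,1]-333)<32); print(k.sum(),X[k].min(0),X[k].max(0))
m=(X[...,1]>355)&(X[...,1]<420)&(abs(X[...,0]-552)<60)&(X[...,2]>25)
print("printer",np.percentile(X[m][:,1],[1,5,50]) if m.sum() else None)
cv2.imwrite("pics/w7.png",im)
E
python3 b.py
```

```text
22.4 [551.69963044 335.73787996 222.02111324] [ 1.79965146e+02  5.31170558e-02 -2.88672001e-01] 59.82760067494007 116.85525568955535
cam [619.99780656 335.57419238 364.81857788]
625 ((554.3564453125, 337.25164794921875), 13.372028350830078) [555.41876325 337.04418565  91.99672867]
184 [560.26255304 316.04310034  15.27021071] [577.24876206 358.92077642  59.95257076]
printer [355.72380471 359.19580011 392.34580861]
```

View pics/w7.png

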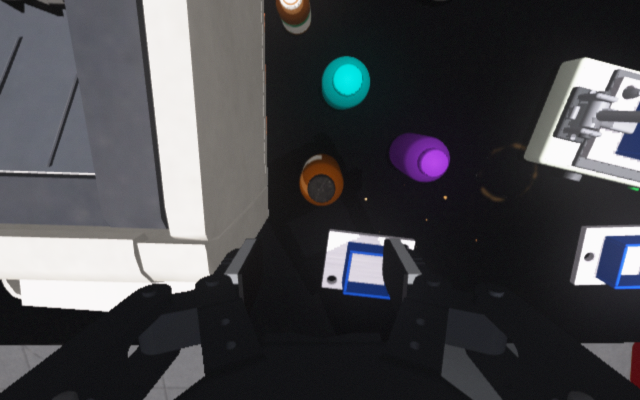

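The amber bottle's cap is at (322,188), centred between the fingers, with the printer face well left at x≈268 px. Descending to grip it.

Request:
{"method": "servo_tool", "body": {"delta_pos": [[0.0018,0,-0.045],[0,0,-0.045],[0,0,-0.045],[0,0,-0.03],[0,0,-0.018],[0,0,-0.009],[0,0,0],[0,0,0],[0,0,0],[0,0,0],[0,0,0],[0,0,0]], "twist": [[0,0,0],[0,0,0],[0,0,0],[0,0,0],[0,0,0],[0,0,0],[0,0,0],[0,0,0],[0,0,0],[0,0,0],[0,0,0],[0,0,0]], "gripper": [0.7,0.7,0.7,0.7,0.7,0.7,0.7,0.4,0.4,0.4,0.4,0.4], "squeeze": 30}}

```text
clock: 23.65
tool_pos: [555.5, 335.4, 32.7]
tool_rot: [-179.9, -0.2, 0.0]
ft_force: [0.5, -2.2, 5.4]
grip_width: 44.3
grasp_force: 32.7
```

Request:
{"method": "servo_tool", "body": {"delta_pos": [[0,0,0.025],[0,0,0.045],[0,0,0.045],[0,-0.01,0.04],[0.0025,-0.02,0.015],[0.005,-0.03,0],[0.005,-0.035,0],[0.005,-0.037,0],[0.005,-0.037,0],[0.005,-0.037,0],[0.005,-0.037,0],[0.005,-0.035,0]], "twist": [[0,0,0],[0,0,0],[0,0,0],[0,0,7],[0,0,8],[0,0,8],[0,0,8],[0,0,8],[0,0,8],[0,0,8],[0,0,8],[0,0,8]], "gripper": [0.4,0.4,0.4,0.4,0.4,0.4,0.4,0.4,0.4,0.4,0.4,0.4]}}

```text
clock: 24.85
tool_pos: [591.1, 55.6, 200.0]
tool_rot: [-179.9, -0.0, 71.4]
ft_force: [1.0, -0.3, -2.1]
grip_width: 44.1
grasp_force: 32.3
```

Request:
{"method": "servo_tool", "body": {"delta_pos": [[0.005,-0.029,0],[0.005,-0.029,0],[0,0,0],[0,0,0]], "twist": [[0,0,4],[0,0,1.7],[0,0,0],[0,0,0]], "gripper": [0.4,0.4,0.4,0.4]}}

```text
clock: 25.25
tool_pos: [601.3, -1.2, 200.0]
tool_rot: [-179.9, -0.0, 76.7]
ft_force: [0.3, -0.4, -1.7]
grip_width: 44.2
grasp_force: 32.3
```

```bash
cat > p.py <<'E'
from h import *
import sys
s=r.read_state(); print(s["clock"],s["tool_pos"],s["tool_rot"],s["grip_width"]); c=cam("wrist")
im,d=viewer.grab_frame("wrist"); X=cloud("wrist",d,c)
cv2.imwrite(f"pics/{sys.argv[1]}.png",im)
a=np.radians(-13.1);R=np.array([[np.cos(a),-np.sin(a)],[np.sin(a),np.cos(a)]])
Y=(X[...,:2]-[602.2,-1.5])@R
h=cv2.cvtColor(im,cv2.COLOR_BGR2HSV)
b=(h[...,0]>100)&(h[...,0]<130)&(h[...,1]>120)&(abs(X[...,2]-81)<6)&(abs(Y).max(-1)<45)
print("rim own lo/hi",np.percentile(Y[b],[1,99],axis=0).round(1).tolist(),b.sum(),np.median(X[b][:,2]))
zt=s["tool_pos"][2]-32.7+92
m=(abs(X[...,2]-zt)<6)&(np.hypot(Y[...,0],Y[...,1])<25)
print("cap own",cv2.minEnclosingCircle(Y[m].astype(np.float32)),np.median(X[m][:,2]),zt,m.sum())
E
python3 p.py w8
```

```text
25.25 [601.2704504   -1.23078066 200.01392415] [-1.79919268e+02 -4.03623780e-02  7.66585757e+01] 44.20601022198146
rim own lo/hi [[-28.8, -18.7], [29.7, 32.9]] 791 80.71359837670013
cap own ((0.06005573272705078, 11.85719108581543), 21.73539161682129) 259.28931171664397 259.313924146225 2864
```

View pics/w8.png

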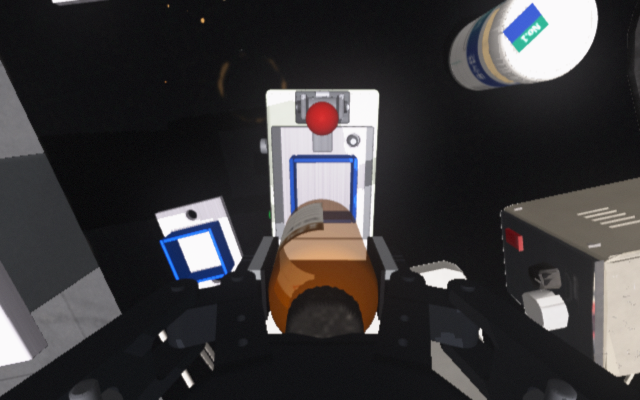

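Run:
```python
from h import *
c=cam("wrist"); a=np.radians(-13.1);R=np.array([[np.cos(a),-np.sin(a)],[np.sin(a),np.cos(a)]])
own=lambda u,v,z:(R.T@(onz("wrist",(u,v),z,c)[:2]-[602.2,-1.5])).round(1)
s=r.read_state(); print("tcp own",R.T@(s["tool_pos"][:2]-[602.2,-1.5]))
zb=s["tool_pos"][2]-32.7
print("base far edge",own(324,200,zb),"rim far outer L/R",own(291,156,81),own(357,156,81),"shaker back",own(268,90,45),own(379,90,45))
im=cv2.imread("pics/w8.png"); d=np.load("pics/w5.npy")
cv2.imwrite("pics/w8c.png",cv2.resize(im[140:360,240:410],None,fx=2.7,fy=2.7,interpolation=cv2.INTER_CUBIC))
g=im[140:300,322]; print([(140+i,g[i].tolist()) for i in range(10,78,3)])
```

```text
tcp own [-1.12041776  0.67085267]
base far edge [ 0.9 19.2] rim far outer L/R [-27.3  34.7] [29.8 34.6] shaker back [-50.7  91.4] [52.6 91.2]
[(150, [166, 158, 159]), (153, [226, 215, 222]), (156, [117, 65, 51]), (159, [202, 97, 56]), (162, [192, 147, 142]), (165, [228, 220, 226]), (168, [227, 218, 224]), (171, [227, 218, 224]), (174, [227, 217, 224]), (177, [225, 216, 221]), (180, [224, 215, 221]), (183, [224, 215, 221]), (186, [224, 214, 220]), (189, [224, 214, 221]), (192, [222, 213, 219]), (195, [222, 213, 219]), (198, [192, 188, 199]), (201, [94, 110, 138]), (204, [90, 106, 128]), (207, [100, 112, 130]), (210, [118, 126, 136]), (213, [121, 124, 131]), (216, [118, 124, 130])]
```

The bottle's base edge is at (324,199) and the far rim of the holder at (291–357,156), so the bottle sits about 3.5 mm short in own y. I'll correct that, lower to just above the rim and check.

Request:
{"method": "servo_tool", "body": {"delta_pos": [[0.0008,0.0034,-0.03],[0,0,-0.03],[0,0,-0.015],[0,0,0],[0,0,0]], "twist": [[0,0,0],[0,0,0],[0,0,0],[0,0,0],[0,0,0]], "gripper": [0.4,0.4,0.4,0.4,0.4]}}

```text
clock: 25.8
tool_pos: [602.8, 2.8, 126.3]
tool_rot: [180.0, -0.0, 76.8]
ft_force: [0.5, -0.0, -1.4]
grip_width: 44.3
grasp_force: 32.3
```

Run:
```python
from h import *
s=r.read_state(); print(s["clock"],s["tool_pos"],s["tool_rot"],s["grip_width"]); c=cam("wrist")
im,d=viewer.grab_frame("wrist"); cv2.imwrite("pics/w9.png",im); sc,_=viewer.grab_frame("scene")
a=cv2.resize(im[120:300,230:420],None,fx=2.6,fy=2.6,interpolation=cv2.INTER_CUBIC)
b=cv2.resize(sc[130:230,320:410],(300,333),interpolation=cv2.INTER_CUBIC); b=cv2.copyMakeBorder(b,0,a.shape[0]-333,0,0,cv2.BORDER_CONSTANT)
cv2.imwrite("pics/w9c.png",np.hstack([a,b]))
```

```text
25.8 [602.77894736   2.77525015 126.31219864] [ 1.79972683e+02 -1.27863123e-02  7.67851339e+01] 44.301369904942064
```

View pics/w9c.png

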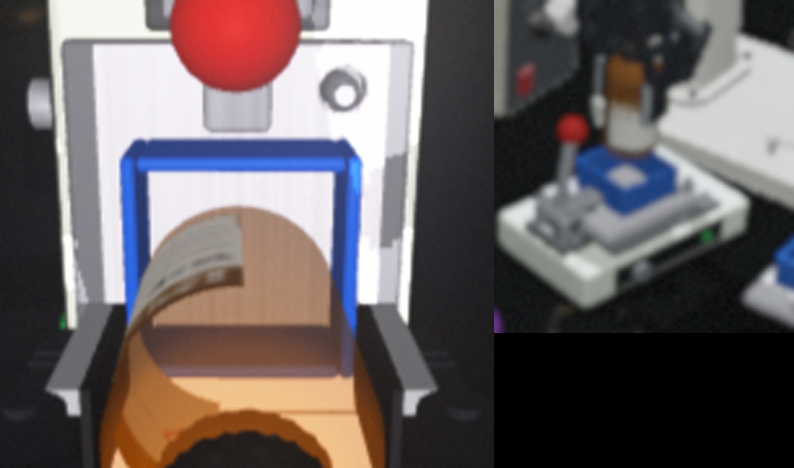

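Run:
```python
from h import *
c=cam("wrist"); a=np.radians(-13.1);R=np.array([[np.cos(a),-np.sin(a)],[np.sin(a),np.cos(a)]])
s=r.read_state(); print("tcp own",R.T@(s["tool_pos"][:2]-[602.2,-1.5])); zb=s["tool_pos"][2]-32.7
own=lambda u,v,z:(R.T@(onz("wrist",((u+.5)/2.6-.5+230,(v+.5)/2.6-.5+120),z,c)[:2]-[602.2,-1.5])).round(1)
for n,u,v,z in(("base far",240,207,zb),("rim far outer",240,155,81),("rim far inner",240,170,81),("near inner top?",240,375,81),("near inner bottom?",240,325,53),("outer foot",240,142,53),("rimL out",122,200,81),("rimL in",135,200,81),("rimR out",360,200,81),("rimR in",347,200,81),("padplate far edge",240,42,53),("pin",345,95,65),("pinbase hole",343,89,53)): print(n,own(u,v,z))
```

```text
tcp own [0.6753688  4.13464382]
base far [ 1.6 23.1]
rim far outer [ 1.7 32.4]
rim far inner [ 1.7 28.7]
near inner top? [  1.6 -27.2]
near inner bottom? [  1.6 -25.2]
outer foot [ 1.7 30.4]
rimL out [-27.8  21. ]
rimL in [-24.6  21. ]
rimR out [31.6 20.9]
rimR in [28.4 20.9]
padplate far edge [ 1.8 58. ]
pin [29.2 45.1]
pinbase hole [30.2 45.2]
```

The bottle is centred sideways and about 1.3 mm short in own y. Lowering into the holder.

Request:
{"method": "servo_tool", "body": {"delta_pos": [[0.0003,0.0012,0],[0,0,-0.01],[0,0,-0.01],[0,0,-0.01],[0,0,-0.006],[0,0,0]], "twist": [[0,0,0],[0,0,0],[0,0,0],[0,0,0],[0,0,0],[0,0,0]], "gripper": [0.4,0.4,0.4,0.4,0.4,0.4]}}

```text
clock: 26.5
tool_pos: [601.5, 3.4, 87.6]
tool_rot: [-179.8, 0.0, 76.7]
ft_force: [-0.0, -0.2, -2.2]
grip_width: 44.2
grasp_force: 32.3
```

Request:
{"method": "servo_tool", "body": {"delta_pos": [[0,0,-0.001],[0,0,0],[0,0,0]], "twist": [[0,0,0],[0,0,0],[0,0,0]], "gripper": [0.4,0.4,0.4]}}

```text
clock: 26.8
tool_pos: [603.2, 3.3, 89.3]
tool_rot: [179.9, -0.0, 76.7]
ft_force: [0.3, -0.5, -3.1]
grip_width: 44.1
grasp_force: 32.3
```

Request:
{"method": "servo_tool", "body": {"delta_pos": [[0,0,-0.002],[0,0,-0.0015],[0,0,0],[0,0,0]], "twist": [[0,0,0],[0,0,0],[0,0,0],[0,0,0]], "gripper": [0.4,0.4,0.4,0.4]}}

```text
clock: 27.2
tool_pos: [603.0, 3.4, 85.6]
tool_rot: [180.0, -0.0, 76.7]
ft_force: [-0.9, -0.4, 1.9]
grip_width: 44.0
grasp_force: 32.5
```

Contact with the holder floor (+1.9 N). Release and rise.

Request:
{"method": "servo_tool", "body": {"delta_pos": [[0,0,0],[0,0,0],[0,0,0],[0,0,0.02],[0,0,0.035],[0,0,0.045],[0,0,0.045],[0,0,0.045],[-0.045,0,0],[-0.045,0,0],[0,0,0],[0,0,0]], "twist": [[0,0,0],[0,0,0],[0,0,0],[0,0,0],[0,0,0],[0,0,0],[0,0,0],[0,0,0],[0,0,0],[0,0,0],[0,0,0],[0,0,0]], "gripper": [0.65,0.65,0.65,0.7,0.7,0.7,0.7,0.7,0.7,0.7,0.7,0.7]}}

```text
clock: 28.4
tool_pos: [512.2, 3.4, 275.4]
tool_rot: [179.9, -0.0, 76.7]
ft_force: [0.7, -0.5, -0.4]
grip_width: 59.9
grasp_force: 0.0
```

```bash
python3 k.py | grep -v "^    "
python3 - <<'E'
from h import *
t,d=viewer.grab_frame("top"); X=cloud("top",d)
m=(X[...,2]>138)&(X[...,2]<152)&(np.hypot(X[...,0]-602,X[...,1]+1.5)<30); print("cap",m.sum(),cv2.minEnclosingCircle(X[m][:,:2].astype(np.float32)) if m.sum() else 0,np.median(X[m],0))
for p in((712,353),(756,210),(777,81)):
    k=(np.hypot(X[...,0]-p[0],X[...,1]-p[1])<50)&(X[...,2]>60)&(X[...,2]<115); print(np.median(X[k],0).round(0))
s=r.read_state(); print(s["clock"],s["tool_pos"],s["ft_force"])
E
```

```text
[512.16845249   3.40972753 275.40920716] [ 1.79931721e+02 -1.16492586e-02  7.67323466e+01] [ 0.66859972 -0.5400948  -0.38003139]
wrist [([420.3, 98.9], 440), ([546.3, 200.3], 32)]
scene [([482.1, 92.2], 125), ([343.2, 167.8], 68)]
top [([369.5, 187.1], 57)]
(np.int64(101), ((602.0167846679688, -1.3254318237304688), (58.89206314086914, 57.492767333984375), 76.74195861816406), np.float64(80.85453520507971))
cap 118 ((602.3031005859375, -1.3972408771514893), 12.890888214111328) [602.89412127  -0.89853674 145.30905542]
[717. 394.  74.]
[765. 208. 102.]
[785.  83. 102.]
28.6 [513.7828627    3.28497133 275.44010064] [0.39014744 0.71289782 0.36639277]
```

```bash
python3 -c "
from rig import r
print(r.finish_job())"
```

```text
the job is handed in; nothing more can be done
None
```

The job is handed in at about 28.6 s: the clamp is snapped down on the seated plate_a and the amber bottle stands centred in its holder. The clamp took three tries to close, because pinching the knob slipped twice before pushing it worked. I viewed 13 pictures, over the limit of 10.

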